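# Stack the graphite plates in their box, feeling each lie flat, and slide the cover over

## Task

Put the two loose rectangular graphite plates away in the open compartment of the plywood box, on top of the long plate already there: first the middle-sized one, then the short one on top, all lengthways. Once each is laid down and let go, press on it gently but clearly from above for about half a second to feel that it lies flat, before going on to the next step. Then slide the cover fully home over the plates, leaving the rest of the bench as it is.

Things in the scene. Friction and masses are not known exactly. Their poses are not given: they have to be found in the camera images.
- box: Fixed plywood box, x -46 to +46 mm, y -70 to +245 mm, two compartments in a row along y. Origin: on the bench below the middle of the plate compartment; z up. Walls reach 60 mm above the bench, guide lips on the long sides 72 mm. The other compartment (y 70 to 239 mm) holds glass rods: leave it. Position and yaw vary.
- seat (a point): Centre of the plate compartment's floor, 8 mm above the bench, axes as the box. The floor is a sprung board that gives about 1 mm per 8 N (stop at 4 mm). The compartment is 68 mm along x, 128 mm along y. Both its long walls have a finger notch, y -32 to +32 mm, open at the top and outwards and cut down to the floor, so that fingers can straddle a plate there. 
- cover (a joint): Flat wooden cover, 76 x 140 x 8 mm, sliding along the box's y on the wall tops. 0 = fully home over the plates (stop); value = shift along the box's +y, m (stop at 0.172). Starts at 0.140 to 0.170, plate compartment open. Slides with about 2 N, stays where left. Underside 60.5 mm above the bench: it clears three plates lying flat, not a tilted one.
- cover_grip (a point): Top centre of the cover's grip: an upright wooden bar 60 mm along the box's x, 16 mm thick along the box's y, standing 26 mm proud of the cover (its top 94.5 mm above the bench), in the middle of the cover. Moves with the cover.
- plate_long: Dark grey graphite plate 60 (its x) x 120 (its y) x 16 (z) mm, already lying flat in the plate compartment; stays there as the bottom plate. Origin: centre of its underside.
- plate_mid: Loose dark grey graphite plate 60 (x) x 100 (y) x 16 mm, about 0.17 kg, flat on the bench, yaw within 0.6 rad; grip across the 60 mm. Origin: centre of its underside. Second in the stack, underside 24 mm above the bench, at the compartment's middle. Brittle: a press of 6 to 15 N is right, under 4 N tells nothing, over 50 N breaks it.
- plate_short: Loose dark grey graphite plate 60 (x) x 76 (y) x 16 mm, about 0.13 kg, flat on the bench, yaw within 0.6 rad; grip across the 60 mm. Origin: centre of its underside. Top of the stack, underside 40 mm above the bench, at the compartment's middle. Press as for the middle plate.
- holed_block: Bystander: graphite block 75 x 75 x 50 mm with four holes. Origin: centre of its underside. Leave alone.
- disc: Bystander: round graphite disc, 72 mm across, 14 mm thick. Origin: centre of its underside. Leave alone.
- tweezers: Bystander: steel tweezers, 140 mm long along x, lying flat, 6 mm high. Leave alone.
- paddle: Bystander: graphite paddle with a round wooden handle, 200 mm long along its x, 20 mm high. Origin: on the bench near its middle. Leave alone.
- jar: Bystander: amber glass jar, 70 mm across, 90 mm high. Origin: centre of its underside. Leave alone.
There are look-alikes about, which are no part of the job. What is shaped like the plate_short but green or orange is not meant. What is shaped like the plate_mid but white is not meant.

How it is judged:
By the outcome, as a careful person would: the job done as asked, in the order asked, and still so for the second after the job is handed in, with the robot touching nothing.
It also fails if it takes over 72 s, if anything falls off the work surface, if the arm or the gripper's body presses on something with over 40 N, if the wrist force passes 120 N, or if a joint passes its speed limit or range.

## Robot

A 7-joint arm with a two-finger parallel gripper is mounted at the origin on the work surface. World frame = base frame: x ahead of the robot, y to its left, z up, the work surface at z = 0. Lengths are in mm, angles in degrees, forces in N, time in s.
With the tool pointing down it reaches from about 375 to 925 mm from the base axis. Payload 3.1 kg.
Tool frame: the origin (TCP) lies at the very end of the fingers, on their centre line; the grasp point (between the pads) lies 19 mm behind it; y points along the fingers, x is the direction in which the jaws open and shut, and the axes are right-handed (so a half turn about y gives the same grasp; the last joint's range is limited). The gripper opens to 85 mm and grips with 20 to 120 N. Pads are 22 mm wide; open, the fingers measure 114 mm over their backs; the gripper's body (76 mm by 85 mm) begins 54 mm behind the grasp point. The pads swing forward as they close: fully open they stand 13 mm farther back than shut.
Start: joints at [60.688, 21.939, 2.515, 91.553, -1.026, 66.532, -2.859], TCP at [261.378, -595.134, 231.269] pointing down, gripper open.
Joint ranges: [-149.38, 149.38], [-23.57, 123.04], [-84.95, 90], [0, 143.3], [-89.99, 269.99], [3.08, 112.72], [-163.45, 163.45]. Speed limits (degrees/s): [159.86, 159.86, 180, 180, 180, 180, 180].

## Interface

Orientations are given as [roll, pitch, yaw] about the fixed x, y, z axes, in that order (R = Rz(yaw) Ry(pitch) Rx(roll)).
In Python, from rig import ctrl gives the robot as it stands.
- The arm moves only by the tool arm_command, never from a script. Its argument "increments" is a list that holds one entry, the list of rows, each a list of 7 numbers: the closure in counts, from 0 (fully open) to 255 (shut), then the shift along the tool's x, y, z in m, then the turn, a rotation vector about the tool's x, y, z in degrees. A call has exactly 8 rows; each row shifts and turns the commanded pose from where the row before left it, along the tool's axes as they then stand; what a row does not reach is not made up. A row lasts 1/8 s, in which the tool goes at most 62.5 mm and 10.7 degrees, less where a joint would pass 70% of its speed; a pose out of reach is approached as far as the arm can. A call with a gripper value outside its range is refused whole. The fingers move at their own pace and stop on an object; "newtons" is the grip in N (left out, the last holds). Time passes only in rows, so rows that do not move let the fingers close, or fill a call up. It gives the time, the measured TCP pose, the force and the opening at its end, in the units of the state.
- ctrl.observe(): the state, without advancing time (a new reading comes with each control period).
- ctrl.snapshot(name): name is "scene" or "top" or "wrist"; returns the picture (420x560x3 uint8, blue, green, red); there is no depth.
- ctrl.calibration(name): a dict with "fx", "fy", "cx", "cy" (pixels), "rvec" (rotation vector, rad) and "tvec" (3), from world to camera coordinates, as OpenCV has them. Camera axes: x right, y down, z forward; pixel columns grow to the right and rows downward; lengths in mm; the calibration is good to about 2 mm. A picture is of the moment at which its call begins: read the wrist's pose just before it. calibration takes no time and is no camera call; for the wrist camera it gives the pose at the moment of the call.
- ctrl.job_done(): hands the job in, once; it reports no verdict.
The state is a dict: "t": time; "joints": joint angles; "qvel": joint speeds; "joint_torque": joint torques, N m; "eef_pos": TCP position; "eef_rot": TCP orientation; "ft_force": force on the tool from outside, world axes, zero at the start; "ft_torque": the same for the moment, N m; "width": opening from 0.0 (shut) to 1.0 (fully open).
Only numpy, scipy, OpenCV 4.12 (cv2) and the standard library are available. Lean on these libraries where they do the work, as an engineer would, in place of code of your own. Each camera call takes 0.05 s, during which the arm holds its last target. There are 200 camera calls.

## Working session

There is one attempt and no reset: what is moved stays moved. The work goes in short steps, Python scripts to look and compute and a tool call to move; the robot and the scene stay as the last step left them, time stands still between calls to the robot, and variables do not carry over. Pictures are saved under pics/ and viewed, about 8 in all and at most 12, crops included, and the job is handed in when it is done.

Besides the shell and the picture viewer there is one more tool, called after "Emit:" by a JSON object that holds its "op" and its "data", one argument or row to a line. arm_command: Moves the arm, as the interface text tells. Its arguments: {"type":"object","properties":{"increments":{"type":"array","items":{"type":"array","items":{"type":"array","items":{"type":"number"}}}},"newtons":{"type":"number"}},"required":["increments"]}

```bash
ls; mkdir -p pics; python3 - <<'E'
from rig import ctrl
import cv2,numpy as np
s=ctrl.observe(); print({k:np.round(v,3).tolist() for k,v in s.items()})
for n in("scene","top"):
    cv2.imwrite(f"pics/{n}0.png",ctrl.snapshot(n)); print(n,ctrl.calibration(n))
E
```

```text
pics
{'t': 0.0, 'joints': [60.688, 21.993, 2.512, 91.649, -1.024, 66.532, -2.861], 'qvel': [-0.065, -0.082, -0.018, -0.14, 0.036, -0.04, 0.04], 'joint_torque': [-0.0, -43.346, 1.025, -24.951, 0.011, 0.011, 0.0], 'eef_pos': [260.955, -594.284, 229.874], 'eef_rot': [-90.01, 0.151, -66.289], 'ft_force': [-0.144, 0.199, -1.157], 'ft_torque': [0.021, -0.038, -0.008], 'width': 0.997}
scene {'fx': 380.183292379627, 'fy': 380.183292379627, 'cx': 281.87544342160044, 'cy': 212.49778614253705, 'rvec': array([ 2.33586776,  1.11460935, -0.35475826]), 'tvec': array([-331.84866702, -272.62783146, 1327.72078576])}
top {'fx': 487.3044825343917, 'fy': 487.3044825343917, 'cx': 277.46804433884586, 'cy': 215.85926686767928, 'rvec': array([ 2.01939704, -2.17858551,  0.24692744]), 'tvec': array([  48.84421794,  534.19561579, 1078.66561631])}
```

View pics/top0.png

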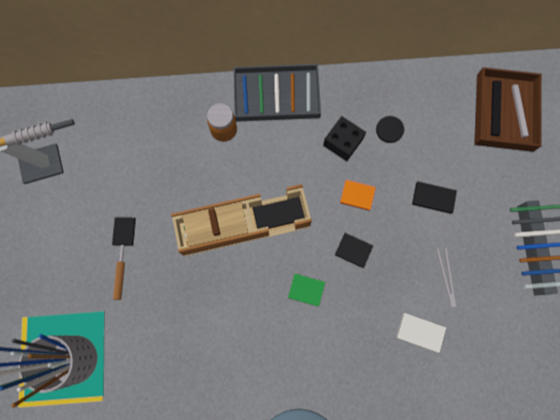

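View pics/scene0.png

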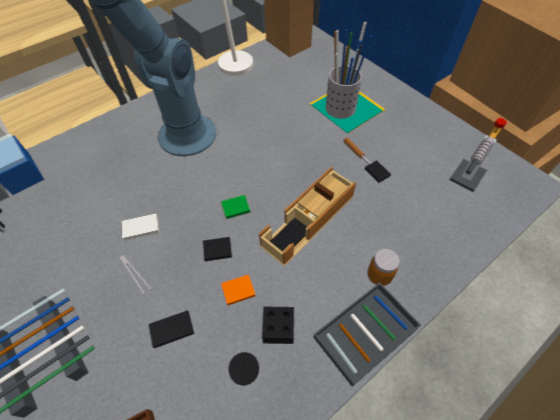

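The top view shows the mid plate candidate at (435,197), the short one at (354,250), and the box from (180,235) to (305,200) with its open compartment at the right. The green, orange and white look-alikes are to be left. Next I measure these.

```bash
cat > h.py <<'E'
from rig import ctrl
import cv2,numpy as np
def cam(n):
    c=ctrl.calibration(n); K=np.array([[c["fx"],0,c["cx"]],[0,c["fy"],c["cy"]],[0,0,1.]]); return K,cv2.Rodrigues(c["rvec"])[0],np.asarray(c["tvec"],float)
def unproj(C,px,z):
    K,R,t=C; H=K@np.c_[R[:,0],R[:,1],R[:,2]*z+t]
    return cv2.perspectiveTransform(np.float64(px).reshape(-1,1,2),np.linalg.inv(H)).reshape(-1,2)
def proj(C,P):
    K,R,t=C; return cv2.projectPoints(np.float64(P).reshape(-1,3),cv2.Rodrigues(R)[0],t,K,None)[0].reshape(-1,2)
def rect(w):  # centre, short, long, yaw of the long axis
    (c,(a,b),g)=cv2.minAreaRect(np.float32(w)); 
    if a>b: a,b=b,a; g+=90
    return np.round(c,1),round(a,1),round(b,1),round((g+90)%180,1)  # angle of long side
def blob(img,C,seed,z,thr=60,r=70):
    m=(img.max(2)<thr).astype(np.uint8)
    n,l=cv2.connectedComponents(m,connectivity=4)
    k=l[int(seed[1]),int(seed[0])]; 
    if k==0: return None
    c=max(cv2.findContours((l==k).astype(np.uint8),cv2.RETR_EXTERNAL,cv2.CHAIN_APPROX_NONE)[0],key=len)
    return rect(unproj(C,c.reshape(-1,2),z)),(l==k).sum()
def tool():
    s=ctrl.observe(); print("t",round(s["t"],2),"pos",np.round(s["eef_pos"],1),"rot",np.round(s["eef_rot"],2),"F",np.round(s["ft_force"],1),"w",round(s["width"],3)); return s
E
python3 - <<'E'
from h import *
C=cam("top"); im=cv2.imread("pics/top0.png")
for th in(45,60): 
  for s in((435,197),(354,250),(278,213),(390,129)): print(s,blob(im,C,s,16 if s[0]>300 else 24,th))
# box: rectified crop at wall-top plane z=60
cr=cv2.resize(im[175:265,160:325],None,fx=4.8,fy=4.8,interpolation=cv2.INTER_CUBIC); cv2.imwrite("pics/box.png",cr)
E
```

```text
(435, 197) ((array([ 564.4, -378.8]), 57.4, 97.0, 72.0), np.int64(893))
(354, 250) ((array([ 449.2, -167.9]), 55.7, 70.9, 60.7), np.int64(632))
(278, 213) ((array([550.8,   5.1]), 55.2, 112.9, 99.4), np.int64(727))
(390, 129) ((array([ 751.5, -293.2]), 63.5, 66.1, 173.0), np.int64(520))
(435, 197) ((array([ 564.6, -379. ]), 59.6, 98.5, 72.1), np.int64(940))
(354, 250) ((array([ 449.3, -168. ]), 57.9, 72.8, 60.7), np.int64(724))
(278, 213) ((array([551.8,   5.3]), 58.6, 114.6, 99.0), np.int64(1037))
(390, 129) ((array([ 751.8, -293.2]), 65.4, 70.1, 148.0), np.int64(554))
```

View pics/box.png

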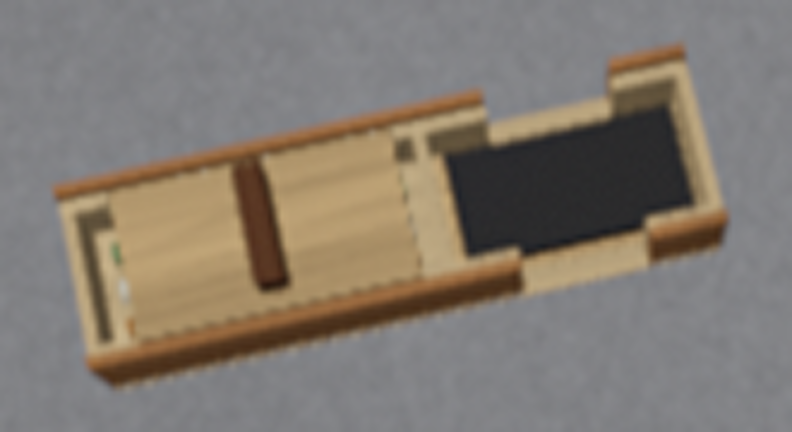

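The box runs from (56,187) to (727,215) in the crop, with the cover on the left half and the long plate visible at the right. I fit the box pose to its lip corners and check the fit against the notch and the grip.

```bash
python3 - <<'E'
from h import *
from scipy.optimize import least_squares
C=cam("top")
crop=lambda p:(np.float64(p)+.5)/4.8-.5+[160,175]
# lip outer/top features: (crop px, box xyz)
P=[((56,187),(46,245,72)),((684,45),(46,-70,72)),((482,92),(46,32,72)),((610,64),(46,-32,72)),((727,213),(-46,-70,72)),((522,262),(-46,32,72)),((650,228),(-46,-32,72)),((90,362),(-46,245,72))]
px=np.array([crop(p) for p,_ in P]); X=np.float64([x for _,x in P])
def w(q,X): c,s=np.cos(q[2]),np.sin(q[2]); return np.c_[q[0]+c*X[:,0]-s*X[:,1],q[1]+s*X[:,0]+c*X[:,1],X[:,2]]
f=lambda q:(proj(C,w(q,X))-px).ravel()
for x0 in(0,):
  r=least_squares(f,[550,5,.17],loss="soft_l1"); print(r.x[:2],np.degrees(r.x[2]),np.round(f(r.x).reshape(-1,2),1).tolist())
q=r.x
g=unproj(C,[crop((247,170)),crop((272,280))],94.5); c,s=np.cos(q[2]),np.sin(q[2])
print("grip ends box xy",np.round((g-q[:2])@np.array([[c,-s],[s,c]]),1))
print("cam pos",-C[1].T@C[2])
E
```

```text
[552.89206625   6.51601916] 8.9580499608675 [[-0.7, -0.7], [-0.0, -1.1], [-0.1, -1.3], [-0.3, -1.5], [0.6, 0.9], [0.4, 0.7], [0.7, 1.5], [-0.5, 0.9]]
grip ends box xy [[ 24.7 150.1]
 [-30.2 149.3]]
cam pos [ 275.66920443   21.76188135 1172.5199937 ]
```

Emit:
{"op": "arm_command", "data": {
  "increments": [
    [[0, -0.0094, 0, 0.0456, 0, 0, 0], [0, -0.0094, 0, 0.0456, 0, 0, 0], [0, -0.0094, 0, 0.0456, 0, 0, 0], [0, -0.0094, 0, 0.0456, 0, 0, 0], [0, -0.0094, 0, 0.0456, 0, 0, 0], [0, -0.0094, 0, 0.0456, 0, 0, 0], [0, -0.0094, 0, 0.0456, 0, 0, 0], [0, -0.0094, 0, 0.0456, 0, 0, 0]]
  ]
}}

```text
t: 1.1
eef_pos: [565.8, -378.5, 230.5]
eef_rot: [-90.0, 0.1, -66.3]
ft_force: [-0.2, -0.4, 0.6]
width: 1.001
```

Emit:
{"op": "arm_command", "data": {
  "increments": [
    [[0, 0, 0.01, 0, 0, -9.7, 0], [0, 0, 0.01, 0, 0, -9.7, 0], [0, 0, 0.01, 0, 0, -9.7, 0], [0, 0, 0.01, 0, 0, -9.7, 0], [0, 0, 0.01, 0, 0, -9.6, 0], [0, 0, 0.01, 0, 0, 0, 0], [0, 0, 0.01, 0, 0, 0, 0], [0, 0, 0, 0, 0, 0, 0]]
  ]
}}

```text
t: 2.1
eef_pos: [564.3, -379.1, 159.7]
eef_rot: [-90.0, 0.2, -18.0]
ft_force: [-0.4, -0.7, -0.1]
width: 0.999
```

```bash
python3 - <<'E'
from h import *
tool(); C=cam("wrist"); im=ctrl.snapshot("wrist"); cv2.imwrite("pics/w1.png",im); tool()
s=proj(C,[564.6,-379,16])[0]; print(s,"tip at",proj(C,[564.6,-379,40])[0],-C[1].T@C[2])
for th in(45,60,75): print(blob(im,C,s,16,th))
E
```

```text
t 2.1 pos [ 564.3 -379.1  159.7] rot [-89.97   0.16 -17.96] F [-0.4 -0.7 -0.1] w 0.999
t 2.15 pos [ 564.8 -379.3  160.6] rot [-8.999e+01  7.000e-02 -1.794e+01] F [-0.3 -0.6  0.5] w 1.002
[282.12009974 195.70179945] tip at [282.13557659 201.87487444] [ 586.19881118 -311.77513658  302.25315301]
((array([ 565.7, -381.6]), 59.2, 99.3, 71.8), np.int64(5618))
((array([ 565.7, -381.6]), 59.7, 99.2, 71.8), np.int64(5667))
((array([ 565.7, -382.1]), 59.9, 100.2, 71.8), np.int64(5709))
```

View pics/w1.png

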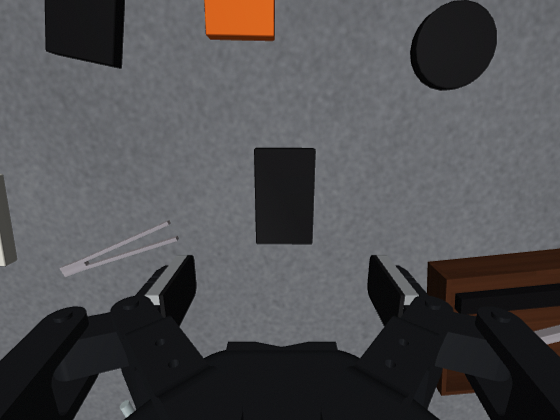

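The wrist view shows the mid plate at (284,196), level with the jaws, and it measures 60 x 100 mm as it should. I shift about 2 mm and go down.

Emit:
{"op": "arm_command", "data": {
  "increments": [
    [[0, 0.0015, 0.025, -0.0015, 0, 0, 0], [0, 0, 0.03, 0, 0, 0, 0], [0, 0, 0.03, 0, 0, 0, 0], [0, 0, 0.03, 0, 0, 0, 0], [0, 0, 0.025, 0, 0, 0, 0], [0, 0, 0.013, 0, 0, 0, 0], [0, 0, 0.005, 0, 0, 0, 0], [0, 0, 0, 0, 0, 0, 0]]
  ]
}}

```text
t: 3.15
eef_pos: [566.7, -381.8, 4.0]
eef_rot: [-90.0, -0.1, -17.9]
ft_force: [0.2, 0.2, -0.9]
width: 1.003
```

Emit:
{"op": "arm_command", "data": {
  "increments": [
    [[255, 0, 0, 0, 0, 0, 0], [255, 0, 0, 0, 0, 0, 0], [255, 0, 0, 0, 0, 0, 0], [255, 0, 0, 0, 0, 0, 0], [255, 0, 0, 0, 0, 0, 0], [255, 0, 0, 0, 0, 0, 0], [255, 0, 0, 0, 0, 0, 0], [255, 0, 0, 0, 0, 0, 0]]
  ],
  "newtons": 40
}}

```text
t: 4.15
eef_pos: [567.2, -382.2, 4.9]
eef_rot: [-90.0, -0.1, -17.9]
ft_force: [-1.1, -0.4, 6.2]
width: 0.686
```

Emit:
{"op": "arm_command", "data": {
  "increments": [
    [[255, 0, -0.01, 0, 0, 0, 0], [255, 0, -0.02, 0, 0, 0, 0], [255, 0, -0.03, 0, 0, 0, 0], [255, 0, -0.03, 0, 0, 0, 0], [255, 0, -0.03, 0, 0, 0, 0], [255, 0, -0.03, 0, 0, 0, 0], [255, 0, 0, 0, 0, 0, 0], [255, 0, 0, 0, 0, 0, 0]]
  ]
}}

```text
t: 5.15
eef_pos: [565.2, -381.0, 152.3]
eef_rot: [-90.0, 0.1, -17.9]
ft_force: [-0.4, -0.3, -2.0]
width: 0.685
```

```bash
python3 - <<'E'
from h import *
tool(); C=cam("wrist"); im=ctrl.snapshot("wrist"); cv2.imwrite("pics/w2.png",im)
E
```

```text
t 5.15 pos [ 565.2 -381.   152.3] rot [-89.98   0.1  -17.89] F [-0.4 -0.3 -2. ] w 0.685
```

View pics/w2.png

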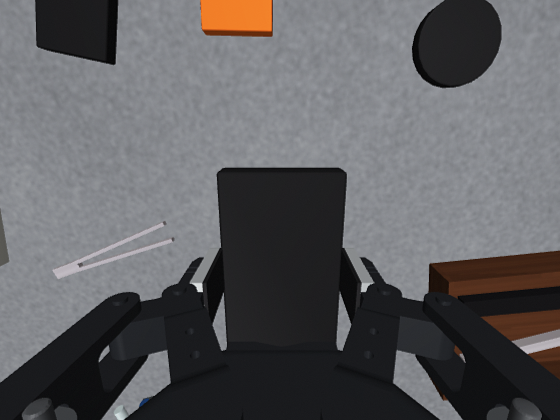

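The mid plate is held squarely, with its far edge at row 168 and columns 218-346, and opening and weight fit. Now over the box.

Emit:
{"op": "arm_command", "data": {
  "increments": [
    [[255, -0.0164, 0, 0.0455, 0, 0, 0], [255, -0.0164, 0, 0.0455, 0, 0, 0], [255, -0.0164, 0, 0.0455, 0, 0, 0], [255, -0.0164, 0, 0.0455, 0, 0, 0], [255, -0.0164, 0, 0.0455, 0, 0, 0], [255, -0.0164, 0, 0.0455, 0, 0, 0], [255, -0.0164, 0, 0.0455, 0, 0, 0], [255, -0.0164, 0, 0.0455, 0, 0, 0]]
  ]
}}

```text
t: 6.2
eef_pos: [551.4, 6.6, 151.5]
eef_rot: [-90.1, 0.2, -17.9]
ft_force: [0.8, -0.4, -2.3]
width: 0.682
```

Emit:
{"op": "arm_command", "data": {
  "increments": [
    [[255, 0, 0, 0, 0, -6.7, 0], [255, 0, 0, 0, 0, -6.7, 0], [255, 0, 0, 0, 0, -6.7, 0], [255, 0, 0, 0, 0, -6.7, 0], [255, 0, 0, 0, 0, 0, 0], [255, 0, 0, 0, 0, 0, 0], [255, 0, 0, 0, 0, 0, 0], [255, 0, 0, 0, 0, 0, 0]]
  ]
}}

```text
t: 7.2
eef_pos: [553.0, 5.3, 153.2]
eef_rot: [-90.0, 0.0, 8.9]
ft_force: [0.1, -0.5, -1.6]
width: 0.685
```

```bash
python3 - <<'E'
from h import *
tool(); C=cam("wrist"); im=ctrl.snapshot("wrist"); cv2.imwrite("pics/w3.png",im); s=tool()
# predicted plate top-edge corners if z_top=TCP+11.5, centred
y=np.radians(s["eef_rot"][2]); ex=np.array([np.cos(y),np.sin(y),0]); ez=np.array([-np.sin(y),np.cos(y),0]); p=s["eef_pos"]
for up in(8,11.5,15): print(up,np.round(proj(C,[p-30*ex+50*ez+[0,0,up],p+30*ex+50*ez+[0,0,up]]),1).tolist())
# box features predicted
q=(552.9,6.5,np.radians(8.96)); c,sn=np.cos(q[2]),np.sin(q[2])
B=np.array([[46,32,72],[-46,32,72],[46,-32,72],[-46,-32,72],[0,150,94.5]],float)
print(np.round(proj(C,np.c_[q[0]+c*B[:,0]-sn*B[:,1],q[1]+sn*B[:,0]+c*B[:,1],B[:,2]])).tolist())
E
```

```text
t 7.2 pos [553.    5.3 153.2] rot [-90.     0.     8.89] F [ 0.1 -0.5 -1.6] w 0.685
t 7.25 pos [553.1   5.3 153.3] rot [-90.   -0.    8.9] F [-0.1 -0.1 -1.7] w 0.682
8 [[216.5, 169.8], [346.1, 169.7]]
11.5 [[214.9, 171.0], [347.8, 170.9]]
15 [[213.1, 172.3], [349.5, 172.2]]
[[341.0, 173.0], [222.0, 174.0], [337.0, 250.0], [226.0, 250.0], [281.0, -20.0]]
```

View pics/w3.png

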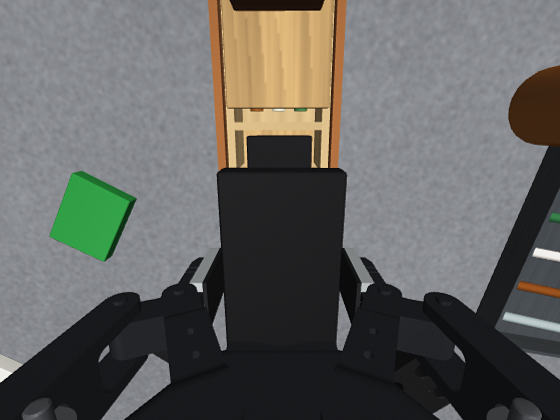

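```bash
python3 - <<'E'
from h import *
C=cam("wrist"); im=cv2.imread("pics/w3.png"); hsv=cv2.cvtColor(im,cv2.COLOR_BGR2HSV)
p=np.array([553.1,5.3]); y=np.radians(8.9); M=np.array([[np.cos(y),-np.sin(y)],[np.sin(y),np.cos(y)]])
tl=lambda px,z:np.round((unproj(C,px,z)-p)@M,1).tolist()
for r in(30,60,90,115,130,150):
    w=np.where(hsv[r,200:360,1]>90)[0]+200
    print(r,w.min(),w.max(),"lip outer",tl([(w.min()-.5,r),(w.max()+.5,r)],72))
for r in(140,150,160):
    w=np.where(im[r,225:330].max(1)<50)[0]+225; w=w[(w>240)&(w<318)]; print(r,"long plate",w.min(),w.max(),tl([(w.min()-.5,r),(w.max()+.5,r)],24))
for r in(180,200,230):
    w=np.where(im[r,190:370].max(1)<60)[0]+190; print(r,"held",w.min(),w.max())
col=im[100:170,280].max(1); print(col.tolist())
print("cover front row108",tl([(280,107.5)],68.5),"plate far edge row136",tl([(280,136)],24))
E
```

```text
30 210 344 lip outer [[-48.8, 131.5], [43.0, 131.4]]
60 212 343 lip outer [[-48.7, 112.9], [43.4, 112.9]]
90 214 341 lip outer [[-48.5, 93.4], [43.1, 93.4]]
115 215 340 lip outer [[-48.9, 76.4], [43.3, 76.3]]
130 216 339 lip outer [[-48.9, 65.7], [43.2, 65.7]]
150 217 338 lip outer [[-49.1, 51.1], [43.2, 51.1]]
140 long plate 247 310 [[-31.7, 55.8], [26.5, 55.8]]
150 long plate 247 310 [[-32.0, 46.9], [26.8, 46.8]]
160 long plate 248 310 [[-31.4, 37.7], [27.0, 37.7]]
180 held 217 345
200 held 218 344
230 held 220 342
[204, 203, 203, 203, 203, 205, 200, 149, 122, 243, 230, 182, 215, 214, 215, 214, 214, 213, 213, 214, 214, 214, 218, 219, 218, 218, 219, 218, 219, 220, 227, 228, 228, 230, 224, 107, 24, 33, 35, 35, 35, 35, 36, 36, 36, 35, 36, 36, 35, 36, 36, 35, 33, 35, 35, 34, 33, 34, 35, 35, 35, 35, 34, 35, 35, 34, 35, 29, 19, 20]
cover front row108 [[-1.0, 81.7]] plate far edge row136 [[-1.2, 59.3]]
```

```bash
python3 - <<'E'
from h import *
C=cam("wrist"); p=np.array([553.1,5.3]); y=np.radians(8.9); M=np.array([[np.cos(y),-np.sin(y)],[np.sin(y),np.cos(y)]])
for yy,z in((70,60),(64,60),(64,24),(60,24),(80,60),(32,72)):
    P=[[*(p+M@[-2.8,yy+o]),z] for o in(0,)]; print(yy,z,np.round(proj(C,P),1).tolist())
im=cv2.imread("pics/w3.png"); print(im[105:172,219].tolist()[::1])
E
```

```text
70 60 [[277.7, 123.9]]
64 60 [[277.8, 131.9]]
64 24 [[278.2, 130.7]]
60 24 [[278.3, 135.3]]
80 60 [[277.7, 110.4]]
32 72 [[277.7, 175.0]]
[[65, 115, 179], [65, 115, 180], [64, 114, 180], [64, 115, 180], [64, 114, 180], [64, 114, 179], [64, 115, 180], [64, 115, 179], [64, 115, 180], [64, 114, 180], [64, 115, 180], [64, 114, 179], [64, 114, 179], [64, 115, 180], [65, 115, 180], [64, 114, 180], [64, 115, 180], [65, 115, 180], [64, 115, 180], [64, 115, 180], [65, 115, 180], [64, 114, 180], [64, 115, 180], [64, 115, 180], [64, 115, 180], [64, 114, 180], [63, 114, 179], [64, 115, 180], [65, 116, 181], [64, 115, 180], [64, 115, 179], [64, 114, 180], [64, 114, 180], [64, 115, 180], [65, 114, 179], [64, 113, 178], [63, 113, 179], [64, 113, 178], [64, 114, 179], [64, 114, 179], [65, 114, 179], [65, 113, 179], [65, 113, 179], [64, 113, 178], [64, 114, 179], [64, 113, 179], [63, 113, 178], [62, 112, 177], [63, 113, 177], [63, 114, 178], [63, 114, 179], [63, 113, 178], [63, 113, 179], [63, 112, 178], [63, 112, 178], [62, 112, 176], [62, 111, 177], [62, 112, 178], [61, 111, 178], [61, 112, 178], [61, 111, 178], [60, 110, 178], [61, 111, 179], [61, 112, 180], [61, 113, 182], [53, 99, 162], [19, 24, 35]]
```

The wrist view puts the box centre 2.8 mm to the left of the held plate, with yaw agreeing and y within about 1 mm. I correct that and lower.

Emit:
{"op": "arm_command", "data": {
  "increments": [
    [[255, -0.0027, 0, 0.0005, 0, 0, 0], [255, 0, 0.02, 0, 0, 0, 0], [255, 0, 0.025, 0, 0, 0, 0], [255, 0, 0.025, 0, 0, 0, 0], [255, 0, 0.025, 0, 0, 0, 0], [255, 0, 0.012, 0, 0, 0, 0], [255, 0, 0.005, 0, 0, 0, 0], [255, 0, 0, 0, 0, 0, 0]]
  ]
}}

```text
t: 8.25
eef_pos: [550.8, 5.4, 41.7]
eef_rot: [-90.0, -0.0, 8.9]
ft_force: [0.3, -0.4, -2.2]
width: 0.681
```

Emit:
{"op": "arm_command", "data": {
  "increments": [
    [[255, 0, 0.001, 0, 0, 0, 0], [255, 0, 0.001, 0, 0, 0, 0], [255, 0, 0.001, 0, 0, 0, 0], [255, 0, 0.001, 0, 0, 0, 0], [255, 0, 0.001, 0, 0, 0, 0], [255, 0, 0.001, 0, 0, 0, 0], [255, 0, 0, 0, 0, 0, 0], [255, 0, 0, 0, 0, 0, 0]]
  ]
}}

```text
t: 9.25
eef_pos: [550.3, 5.3, 35.3]
eef_rot: [-90.0, -0.0, 8.9]
ft_force: [-0.4, -0.4, -3.0]
width: 0.69
```

Emit:
{"op": "arm_command", "data": {
  "increments": [
    [[255, 0, 0.001, 0, 0, 0, 0], [255, 0, 0.001, 0, 0, 0, 0], [255, 0, 0.001, 0, 0, 0, 0], [255, 0, 0.001, 0, 0, 0, 0], [255, 0, 0, 0, 0, 0, 0], [255, 0, 0, 0, 0, 0, 0], [255, 0, 0, 0, 0, 0, 0], [255, 0, 0, 0, 0, 0, 0]]
  ]
}}

```text
t: 10.25
eef_pos: [550.4, 5.3, 31.3]
eef_rot: [-90.0, -0.0, 8.9]
ft_force: [-0.4, -0.6, -2.0]
width: 0.686
```

Emit:
{"op": "arm_command", "data": {
  "increments": [
    [[255, 0, 0.001, 0, 0, 0, 0], [255, 0, 0.001, 0, 0, 0, 0], [255, 0, 0, 0, 0, 0, 0], [255, 0, 0, 0, 0, 0, 0], [255, 0, 0, 0, 0, 0, 0], [255, 0, 0, 0, 0, 0, 0], [255, 0, 0, 0, 0, 0, 0], [255, 0, 0, 0, 0, 0, 0]]
  ]
}}

```text
t: 11.25
eef_pos: [550.3, 5.3, 29.3]
eef_rot: [-90.0, -0.0, 8.9]
ft_force: [-0.4, 0.6, -1.8]
width: 0.682
```

Emit:
{"op": "arm_command", "data": {
  "increments": [
    [[255, 0, 0.001, 0, 0, 0, 0], [255, 0, 0, 0, 0, 0, 0], [255, 0, 0.0005, 0, 0, 0, 0], [255, 0, 0, 0, 0, 0, 0], [255, 0, 0, 0, 0, 0, 0], [255, 0, 0, 0, 0, 0, 0], [255, 0, 0, 0, 0, 0, 0], [255, 0, 0, 0, 0, 0, 0]]
  ]
}}

```text
t: 12.25
eef_pos: [550.5, 5.3, 28.0]
eef_rot: [-90.0, -0.0, 8.9]
ft_force: [-1.0, 0.7, 2.5]
width: 0.687
```

Emit:
{"op": "arm_command", "data": {
  "increments": [
    [[0, 0, 0, 0, 0, 0, 0], [0, 0, 0, 0, 0, 0, 0], [0, 0, 0, 0, 0, 0, 0], [0, 0, 0, 0, 0, 0, 0], [0, 0, 0, 0, 0, 0, 0], [0, 0, 0, 0, 0, 0, 0], [0, 0, -0.02, 0, 0, 0, 0], [0, 0, -0.025, 0, 0, 0, 0]]
  ]
}}

```text
t: 13.25
eef_pos: [550.1, 5.4, 73.9]
eef_rot: [-90.0, 0.0, 8.9]
ft_force: [0.2, -0.1, 0.2]
width: 1.001
```

Emit:
{"op": "arm_command", "data": {
  "increments": [
    [[255, 0, 0, 0, 0, 0, 0], [255, 0, 0, 0, 0, 0, 0], [255, 0, 0, 0, 0, 0, 0], [255, 0, 0, 0, 0, 0, 0], [255, 0, 0, 0, 0, 0, 0], [255, 0, 0, 0, 0, 0, 0], [255, 0, 0.01, 0, 0, 0, 0], [255, 0, 0.01, 0, 0, 0, 0]]
  ]
}}

```text
t: 14.25
eef_pos: [550.1, 5.2, 52.0]
eef_rot: [-90.0, 0.0, 8.9]
ft_force: [-0.1, -0.9, -0.1]
width: -0.0
```

Emit:
{"op": "arm_command", "data": {
  "increments": [
    [[255, 0, 0.0025, 0, 0, 0, 0], [255, 0, 0.0025, 0, 0, 0, 0], [255, 0, 0.001, 0, 0, 0, 0], [255, 0, 0.001, 0, 0, 0, 0], [255, 0, 0, 0, 0, 0, 0], [255, 0, 0, 0, 0, 0, 0], [255, 0, 0, 0, 0, 0, 0], [255, 0, 0, 0, 0, 0, 0]]
  ]
}}

```text
t: 15.25
eef_pos: [550.4, 5.3, 45.8]
eef_rot: [-90.0, -0.0, 8.9]
ft_force: [-0.5, -0.4, -0.4]
width: 0.002
```

Emit:
{"op": "arm_command", "data": {
  "increments": [
    [[255, 0, 0.001, 0, 0, 0, 0], [255, 0, 0.001, 0, 0, 0, 0], [255, 0, 0.001, 0, 0, 0, 0], [255, 0, 0.001, 0, 0, 0, 0], [255, 0, 0.001, 0, 0, 0, 0], [255, 0, 0.001, 0, 0, 0, 0], [255, 0, 0, 0, 0, 0, 0], [255, 0, 0, 0, 0, 0, 0]]
  ]
}}

```text
t: 16.25
eef_pos: [550.3, 5.3, 39.8]
eef_rot: [-90.0, -0.0, 8.9]
ft_force: [-0.6, 1.0, -0.3]
width: 0.004
```

Emit:
{"op": "arm_command", "data": {
  "increments": [
    [[255, 0, 0.0005, 0, 0, 0, 0], [255, 0, 0.0005, 0, 0, 0, 0], [255, 0, 0.0005, 0, 0, 0, 0], [255, 0, 0, 0, 0, 0, 0], [255, 0, 0, 0, 0, 0, 0], [255, 0, 0, 0, 0, 0, 0], [255, 0, 0, 0, 0, 0, 0], [255, 0, 0, 0, 0, 0, 0]]
  ]
}}

```text
t: 17.25
eef_pos: [550.5, 5.3, 38.9]
eef_rot: [-90.0, -0.0, 8.9]
ft_force: [-2.2, -0.0, 5.0]
width: 0.004
```

Emit:
{"op": "arm_command", "data": {
  "increments": [
    [[255, 0, 0.0005, 0, 0, 0, 0], [255, 0, 0.0005, 0, 0, 0, 0], [255, 0, 0, 0, 0, 0, 0], [255, 0, 0, 0, 0, 0, 0], [255, 0, 0, 0, 0, 0, 0], [255, 0, 0, 0, 0, 0, 0], [255, 0, 0, 0, 0, 0, 0], [255, 0, 0, 0, 0, 0, 0]]
  ]
}}

```text
t: 18.25
eef_pos: [550.5, 5.3, 38.5]
eef_rot: [-90.0, 0.0, 8.9]
ft_force: [-3.2, -0.4, 8.6]
width: 0.003
```

The plate took a steady 8.6 N and lies flat. Now up and across to the short plate.

Emit:
{"op": "arm_command", "data": {
  "increments": [
    [[255, 0, -0.04, 0, 0, 0, 0], [255, 0, -0.04, 0, 0, 0, 0], [255, 0, -0.04, 0, 0, 0, 0], [0, -0.0253, 0, -0.0311, 0, 0, 0], [0, -0.0253, 0, -0.0311, 0, 0, 0], [0, -0.0253, 0, -0.0311, 0, 0, 0], [0, -0.0253, 0, -0.0311, 0, 0, 0], [0, -0.0253, 0, -0.0311, 0, 0, 0]]
  ]
}}

```text
t: 19.25
eef_pos: [448.6, -169.0, 157.1]
eef_rot: [-90.0, -0.0, 8.9]
ft_force: [0.1, -0.0, 0.2]
width: 0.997
```

Emit:
{"op": "arm_command", "data": {
  "increments": [
    [[0, 0, 0, 0, 0, 9.5, 0], [0, 0, 0, 0, 0, 9.5, 0], [0, 0, 0, 0, 0, 9.5, 0], [0, 0, 0, 0, 0, 9.7, 0], [0, 0, 0, 0, 0, 0, 0], [0, 0, 0, 0, 0, 0, 0], [0, 0, 0, 0, 0, 0, 0], [0, 0, 0, 0, 0, 0, 0]]
  ]
}}

```text
t: 20.25
eef_pos: [449.4, -167.9, 157.3]
eef_rot: [-90.0, -0.0, -29.3]
ft_force: [0.2, -0.2, -0.9]
width: 0.999
```

```bash
python3 - <<'E'
from h import *
C=cam("wrist"); im=ctrl.snapshot("wrist"); cv2.imwrite("pics/w4.png",im); s=tool()
x=proj(C,[449.3,-168,16])[0]; print(x)
for th in(45,60): 
    b=blob(im,C,x,16,th); print(b)
    y=np.radians(s["eef_rot"][2]); d=b[0][0]-np.array(s["eef_pos"])[:2]; print("tool x,z",np.cos(y)*d[0]+np.sin(y)*d[1],-np.sin(y)*d[0]+np.cos(y)*d[1])
cv2.imwrite("pics/top1.png",ctrl.snapshot("top"))
E
```

```text
t 20.3 pos [ 449.5 -167.9  157.3] rot [-90.    -0.   -29.26] F [-0.8  0.3 -0.4] w 0.999
[281.36200069 196.52028171]
((array([ 449.7, -168.6]), 59.5, 75.4, 60.7), np.int64(4366))
tool x,z 0.5457108285513785 -0.47876695963137084
((array([ 449.6, -169.1]), 60.0, 76.5, 60.7), np.int64(4458))
tool x,z 0.7028413689334939 -0.9638545736550826
```

View pics/w4.png

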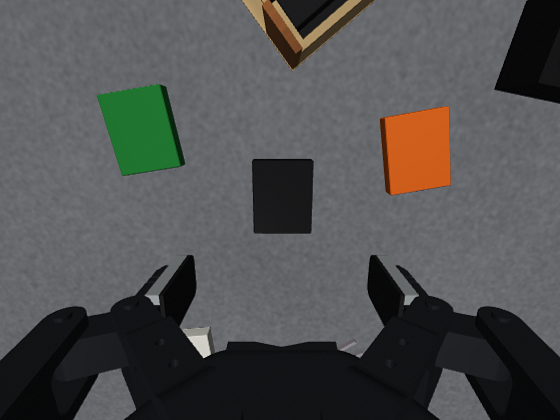

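The short plate is at (282,196) and measures 60 x 76 mm, with the jaws aligned. Going down.

Emit:
{"op": "arm_command", "data": {
  "increments": [
    [[0, 0.0006, 0.025, -0.0007, 0, 0, 0], [0, 0, 0.03, 0, 0, 0, 0], [0, 0, 0.03, 0, 0, 0, 0], [0, 0, 0.03, 0, 0, 0, 0], [0, 0, 0.02, 0, 0, 0, 0], [0, 0, 0.012, 0, 0, 0, 0], [0, 0, 0.005, 0, 0, 0, 0], [0, 0, 0, 0, 0, 0, 0]]
  ]
}}

```text
t: 21.35
eef_pos: [450.0, -168.9, 5.5]
eef_rot: [-90.0, -0.0, -29.3]
ft_force: [0.2, -0.1, -0.5]
width: 1.004
```

Emit:
{"op": "arm_command", "data": {
  "increments": [
    [[255, 0, 0, 0, 0, 0, 0], [255, 0, 0, 0, 0, 0, 0], [255, 0, 0, 0, 0, 0, 0], [255, 0, 0, 0, 0, 0, 0], [255, 0, 0, 0, 0, 0, 0], [255, 0, 0, 0, 0, 0, 0], [255, 0, 0, 0, 0, 0, 0], [255, 0, 0, 0, 0, 0, 0]]
  ]
}}

```text
t: 22.35
eef_pos: [450.5, -169.1, 6.4]
eef_rot: [-90.0, -0.1, -29.3]
ft_force: [-1.8, -0.3, 6.0]
width: 0.679
```

Emit:
{"op": "arm_command", "data": {
  "increments": [
    [[255, 0, -0.01, 0, 0, 0, 0], [255, 0, -0.02, 0, 0, 0, 0], [255, 0, -0.03, 0, 0, 0, 0], [255, 0, -0.03, 0, 0, 0, 0], [255, 0, -0.03, 0, 0, 0, 0], [255, 0, -0.03, 0, 0, 0, 0], [255, 0, 0, 0, 0, 0, 0], [255, 0, 0, 0, 0, 0, 0]]
  ]
}}

```text
t: 23.35
eef_pos: [448.6, -168.6, 154.5]
eef_rot: [-90.0, 0.1, -29.3]
ft_force: [0.6, 0.7, -1.9]
width: 0.683
```

Emit:
{"op": "arm_command", "data": {
  "increments": [
    [[255, 0.0007, 0, 0.0403, 0, 0, 0], [255, 0.0007, 0, 0.0403, 0, 0, 0], [255, 0.0007, 0, 0.0403, 0, 0, 0], [255, 0.0007, 0, 0.0403, 0, 0, 0], [255, 0.0007, 0, 0.0403, 0, 0, 0], [255, 0, 0, 0, 0, -9.6, 0], [255, 0, 0, 0, 0, -9.6, 0], [255, 0, 0, 0, 0, -9.6, 0]]
  ]
}}

```text
t: 24.35
eef_pos: [549.5, 5.4, 152.9]
eef_rot: [-90.0, 0.3, -0.1]
ft_force: [-0.3, -0.1, -1.7]
width: 0.683
```

Emit:
{"op": "arm_command", "data": {
  "increments": [
    [[255, 0, 0, 0, 0, -9.4, 0], [255, 0, 0, 0, 0, 0, 0], [255, 0, 0, 0, 0, 0, 0], [255, 0, 0, 0, 0, 0, 0], [255, 0, 0, 0, 0, 0, 0], [255, 0, 0, 0, 0, 0, 0], [255, 0, 0, 0, 0, 0, 0], [255, 0, 0, 0, 0, 0, 0]]
  ]
}}

```text
t: 25.35
eef_pos: [551.3, 5.2, 155.3]
eef_rot: [-90.0, -0.0, 8.9]
ft_force: [0.4, -0.1, -1.0]
width: 0.683
```

```bash
python3 - <<'E'
from h import *
C=cam("wrist"); im=ctrl.snapshot("wrist"); cv2.imwrite("pics/w5.png",im); s=tool()
hsv=cv2.cvtColor(im,cv2.COLOR_BGR2HSV)
p=np.array(s["eef_pos"])[:2]; y=np.radians(s["eef_rot"][2]); M=np.array([[np.cos(y),-np.sin(y)],[np.sin(y),np.cos(y)]])
tl=lambda px,z:np.round((unproj(C,px,z)-p)@M,1).tolist()
for r in(60,115,150):
    w=np.where(hsv[r,200:360,1]>90)[0]+200
    print(r,"lip outer",tl([(w.min()-.5,r),(w.max()+.5,r)],72))
for r in(200,210,230):
    w=np.where(im[r,190:370].max(1)<60)[0]+190; print(r,"held",w.min(),w.max())
E
```

```text
t 25.4 pos [551.3   5.2 155.3] rot [-9.00e+01 -1.00e-02  8.91e+00] F [-0.  -0.1 -1.3] w 0.685
60 lip outer [[-47.0, 113.4], [44.5, 113.3]]
115 lip outer [[-47.1, 76.5], [45.3, 76.4]]
150 lip outer [[-47.2, 51.0], [45.2, 50.9]]
200 held 219 343
210 held 220 343
230 held 221 341
```

View pics/w5.png

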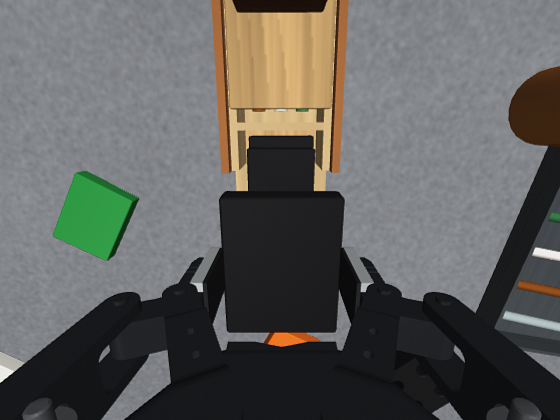

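The mid plate lies squarely in the box, with its far edge at row 148 and columns 248-314. The held short plate needs 1 mm to the left.

Emit:
{"op": "arm_command", "data": {
  "increments": [
    [[255, -0.001, 0, 0.0003, 0, 0, 0], [255, 0, 0.02, 0, 0, 0, 0], [255, 0, 0.025, 0, 0, 0, 0], [255, 0, 0.025, 0, 0, 0, 0], [255, 0, 0.02, 0, 0, 0, 0], [255, 0, 0.01, 0, 0, 0, 0], [255, 0, 0.004, 0, 0, 0, 0], [255, 0, 0, 0, 0, 0, 0]]
  ]
}}

```text
t: 26.4
eef_pos: [550.7, 5.5, 51.6]
eef_rot: [-90.0, -0.0, 8.9]
ft_force: [-0.2, 0.9, -0.5]
width: 0.682
```

Emit:
{"op": "arm_command", "data": {
  "increments": [
    [[255, 0, 0.001, 0, 0, 0, 0], [255, 0, 0.001, 0, 0, 0, 0], [255, 0, 0.001, 0, 0, 0, 0], [255, 0, 0.0005, 0, 0, 0, 0], [255, 0, 0, 0, 0, 0, 0], [255, 0, 0, 0, 0, 0, 0], [255, 0, 0, 0, 0, 0, 0], [255, 0, 0, 0, 0, 0, 0]]
  ]
}}

```text
t: 27.4
eef_pos: [550.2, 5.4, 47.8]
eef_rot: [-90.0, -0.0, 8.9]
ft_force: [0.7, -0.5, -1.1]
width: 0.678
```

Emit:
{"op": "arm_command", "data": {
  "increments": [
    [[255, 0, 0.001, 0, 0, 0, 0], [255, 0, 0, 0, 0, 0, 0], [255, 0, 0.0005, 0, 0, 0, 0], [255, 0, 0, 0, 0, 0, 0], [255, 0, 0.0005, 0, 0, 0, 0], [255, 0, 0, 0, 0, 0, 0], [255, 0, 0, 0, 0, 0, 0], [255, 0, 0, 0, 0, 0, 0]]
  ]
}}

```text
t: 28.4
eef_pos: [550.3, 5.4, 45.9]
eef_rot: [-90.0, -0.0, 8.9]
ft_force: [-0.3, -0.4, -0.5]
width: 0.681
```

Emit:
{"op": "arm_command", "data": {
  "increments": [
    [[255, 0, 0.0005, 0, 0, 0, 0], [255, 0, 0, 0, 0, 0, 0], [255, 0, 0.0005, 0, 0, 0, 0], [255, 0, 0, 0, 0, 0, 0], [255, 0, 0, 0, 0, 0, 0], [255, 0, 0, 0, 0, 0, 0], [255, 0, 0, 0, 0, 0, 0], [255, 0, 0, 0, 0, 0, 0]]
  ]
}}

```text
t: 29.4
eef_pos: [550.3, 5.4, 45.1]
eef_rot: [-90.0, -0.0, 8.9]
ft_force: [-2.5, -0.2, 5.1]
width: 0.686
```

Contact at about 6 N. Release, lift, close the jaws and press.

Emit:
{"op": "arm_command", "data": {
  "increments": [
    [[0, 0, 0, 0, 0, 0, 0], [0, 0, 0, 0, 0, 0, 0], [0, 0, 0, 0, 0, 0, 0], [0, 0, 0, 0, 0, 0, 0], [0, 0, 0, 0, 0, 0, 0], [0, 0, 0, 0, 0, 0, 0], [0, 0, -0.02, 0, 0, 0, 0], [0, 0, -0.025, 0, 0, 0, 0]]
  ]
}}

```text
t: 30.4
eef_pos: [550.0, 5.4, 90.9]
eef_rot: [-90.0, 0.0, 8.9]
ft_force: [-0.5, 0.0, 0.5]
width: 1.0
```

Emit:
{"op": "arm_command", "data": {
  "increments": [
    [[255, 0, 0, 0, 0, 0, 0], [255, 0, 0, 0, 0, 0, 0], [255, 0, 0, 0, 0, 0, 0], [255, 0, 0, 0, 0, 0, 0], [255, 0, 0, 0, 0, 0, 0], [255, 0, 0.01, 0, 0, 0, 0], [255, 0, 0.01, 0, 0, 0, 0], [255, 0, 0.005, 0, 0, 0, 0]]
  ]
}}

```text
t: 31.4
eef_pos: [549.3, 5.3, 63.4]
eef_rot: [-90.0, 0.1, 8.9]
ft_force: [-0.3, -0.2, 0.1]
width: 0.002
```

Emit:
{"op": "arm_command", "data": {
  "increments": [
    [[255, 0, 0.0025, 0, 0, 0, 0], [255, 0, 0.0025, 0, 0, 0, 0], [255, 0, 0.001, 0, 0, 0, 0], [255, 0, 0.001, 0, 0, 0, 0], [255, 0, 0, 0, 0, 0, 0], [255, 0, 0, 0, 0, 0, 0], [255, 0, 0, 0, 0, 0, 0], [255, 0, 0, 0, 0, 0, 0]]
  ]
}}

```text
t: 32.4
eef_pos: [550.3, 5.4, 57.8]
eef_rot: [-90.0, -0.0, 8.9]
ft_force: [-0.4, -0.5, 0.2]
width: -0.0
```

Emit:
{"op": "arm_command", "data": {
  "increments": [
    [[255, 0, 0.001, 0, 0, 0, 0], [255, 0, 0.001, 0, 0, 0, 0], [255, 0, 0.0005, 0, 0, 0, 0], [255, 0, 0.0005, 0, 0, 0, 0], [255, 0, 0, 0, 0, 0, 0], [255, 0, 0, 0, 0, 0, 0], [255, 0, 0, 0, 0, 0, 0], [255, 0, 0, 0, 0, 0, 0]]
  ]
}}

```text
t: 33.4
eef_pos: [550.2, 5.4, 54.9]
eef_rot: [-90.0, 0.0, 8.9]
ft_force: [-2.0, -0.4, 4.8]
width: -0.001
```

Emit:
{"op": "arm_command", "data": {
  "increments": [
    [[255, 0, 0.0006, 0, 0, 0, 0], [255, 0, 0.0006, 0, 0, 0, 0], [255, 0, 0, 0, 0, 0, 0], [255, 0, 0, 0, 0, 0, 0], [255, 0, 0, 0, 0, 0, 0], [255, 0, 0, 0, 0, 0, 0], [255, 0, 0, 0, 0, 0, 0], [255, 0, 0, 0, 0, 0, 0]]
  ]
}}

```text
t: 34.4
eef_pos: [550.2, 5.4, 54.3]
eef_rot: [-90.0, 0.0, 8.9]
ft_force: [-2.6, -0.2, 7.3]
width: 0.004
```

Emit:
{"op": "arm_command", "data": {
  "increments": [
    [[255, 0, 0.0005, 0, 0, 0, 0], [255, 0, 0, 0, 0, 0, 0], [255, 0, 0, 0, 0, 0, 0], [255, 0, 0, 0, 0, 0, 0], [255, 0, 0, 0, 0, 0, 0], [255, 0, -0.025, 0, 0, 0, 0], [255, 0, -0.025, 0, 0, 0, 0], [255, 0, -0.025, 0, 0, 0, 0]]
  ]
}}

```text
t: 35.4
eef_pos: [550.2, 5.3, 128.2]
eef_rot: [-90.0, -0.0, 8.9]
ft_force: [0.2, -0.1, -0.0]
width: -0.001
```

Emit:
{"op": "arm_command", "data": {
  "increments": [
    [[255, 0, 0, 0.0376, 0, 0, 0], [255, 0, 0, 0.0376, 0, 0, 0], [255, 0, 0, 0.0376, 0, 0, 0], [255, 0, 0, 0.0376, 0, 0, 0], [255, 0, 0, 0.0376, 0, 0, 0], [255, 0, 0, 0, 0, 0, 0], [255, 0, 0, 0, 0, 0, 0], [255, 0, 0, 0, 0, 0, 0]]
  ]
}}

```text
t: 36.4
eef_pos: [521.6, 189.0, 127.7]
eef_rot: [-90.1, 0.0, 8.8]
ft_force: [0.3, -0.2, -0.0]
width: 0.005
```

```bash
python3 - <<'E'
from h import *
s=tool(); im=ctrl.snapshot("wrist"); t=ctrl.snapshot("top")
cv2.imwrite("pics/both.png",np.vstack([im[:300],cv2.resize(t[175:265,160:320],(560,315),interpolation=cv2.INTER_CUBIC)][:2]))
E
```

```text
t 36.4 pos [521.6 189.  127.7] rot [-9.006e+01  2.000e-02  8.750e+00] F [ 0.3 -0.2 -0. ] w 0.005
```

View pics/both.png

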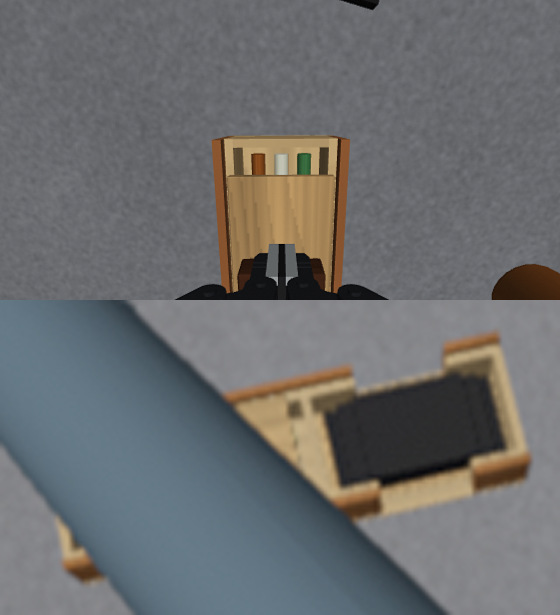

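The fingers are past the bar and the stack sits squarely in its compartment. I go down behind the grip and push.

Emit:
{"op": "arm_command", "data": {
  "increments": [
    [[255, 0, 0.015, 0, 0, 0, 0], [255, 0, 0.015, 0, 0, 0, 0], [255, 0, 0.012, 0, 0, 0, 0], [255, 0, 0.007, 0, 0, 0, 0], [255, 0, 0, 0, 0, 0, 0], [255, 0, 0, -0.004, 0, 0, 0], [255, 0, 0, -0.004, 0, 0, 0], [255, 0, 0, -0.002, 0, 0, 0]]
  ]
}}

```text
t: 37.5
eef_pos: [523.1, 180.6, 79.5]
eef_rot: [-90.0, -0.0, 8.9]
ft_force: [-0.9, -0.1, 0.3]
width: 0.002
```

Emit:
{"op": "arm_command", "data": {
  "increments": [
    [[255, 0, 0, -0.005, 0, 0, 0], [255, 0, 0, -0.01, 0, 0, 0], [255, 0, 0, -0.014, 0, 0, 0], [255, 0, 0, -0.014, 0, 0, 0], [255, 0, 0, -0.014, 0, 0, 0], [255, 0, 0, -0.014, 0, 0, 0], [255, 0, 0, -0.01, 0, 0, 0], [255, 0, 0, -0.005, 0, 0, 0]]
  ]
}}

```text
t: 38.5
eef_pos: [536.4, 95.1, 79.1]
eef_rot: [-90.0, -0.0, 8.8]
ft_force: [0.9, 1.0, 0.4]
width: 0.003
```

Emit:
{"op": "arm_command", "data": {
  "increments": [
    [[255, 0, 0, -0.005, 0, 0, 0], [255, 0, 0, -0.008, 0, 0, 0], [255, 0, 0, -0.01, 0, 0, 0], [255, 0, 0, -0.01, 0, 0, 0], [255, 0, 0, -0.008, 0, 0, 0], [255, 0, 0, -0.005, 0, 0, 0], [255, 0, 0, -0.004, 0, 0, 0], [255, 0, 0, 0, 0, 0, 0]]
  ]
}}

```text
t: 39.5
eef_pos: [543.2, 45.8, 78.9]
eef_rot: [-90.1, 0.1, 8.9]
ft_force: [0.0, -0.3, 0.4]
width: 0.002
```

Emit:
{"op": "arm_command", "data": {
  "increments": [
    [[255, 0, 0, -0.003, 0, 0, 0], [255, 0, 0, -0.003, 0, 0, 0], [255, 0, 0, -0.003, 0, 0, 0], [255, 0, 0, -0.002, 0, 0, 0], [255, 0, 0, -0.002, 0, 0, 0], [255, 0, 0, -0.002, 0, 0, 0], [255, 0, 0, -0.001, 0, 0, 0], [255, 0, 0, -0.001, 0, 0, 0]]
  ]
}}

```text
t: 40.5
eef_pos: [546.3, 30.0, 79.0]
eef_rot: [-90.0, -0.0, 8.9]
ft_force: [-0.5, 0.8, -0.8]
width: 0.004
```

Emit:
{"op": "arm_command", "data": {
  "increments": [
    [[255, 0, 0, -0.001, 0, 0, 0], [255, 0, 0, -0.001, 0, 0, 0], [255, 0, 0, -0.001, 0, 0, 0], [255, 0, 0, -0.001, 0, 0, 0], [255, 0, 0, 0, 0, 0, 0], [255, 0, 0, 0, 0, 0, 0], [255, 0, 0, 0, 0, 0, 0], [255, 0, 0, 0, 0, 0, 0]]
  ]
}}

```text
t: 41.5
eef_pos: [547.2, 25.9, 79.2]
eef_rot: [-90.0, -0.0, 8.9]
ft_force: [0.1, 0.6, -0.2]
width: 0.001
```

Emit:
{"op": "arm_command", "data": {
  "increments": [
    [[255, 0, 0, -0.001, 0, 0, 0], [255, 0, 0, -0.001, 0, 0, 0], [255, 0, 0, -0.001, 0, 0, 0], [255, 0, 0, -0.001, 0, 0, 0], [255, 0, 0, 0, 0, 0, 0], [255, 0, 0, 0, 0, 0, 0], [255, 0, 0, 0, 0, 0, 0], [255, 0, 0, 0, 0, 0, 0]]
  ]
}}

```text
t: 42.5
eef_pos: [547.3, 25.1, 79.3]
eef_rot: [-89.8, -0.0, 9.0]
ft_force: [-1.2, 5.7, 1.2]
width: -0.001
```

```bash
python3 - <<'E'
from h import *
s=tool(); im=ctrl.snapshot("wrist"); t=ctrl.snapshot("top")
cv2.imwrite("pics/both2.png",np.vstack([im[:300],cv2.resize(t[175:265,160:320],(560,315),interpolation=cv2.INTER_CUBIC)]))
E
```

```text
t 42.5 pos [547.3  25.1  79.3] rot [-8.982e+01 -3.000e-02  9.030e+00] F [-1.2  5.7  1.2] w -0.001
```

View pics/both2.png

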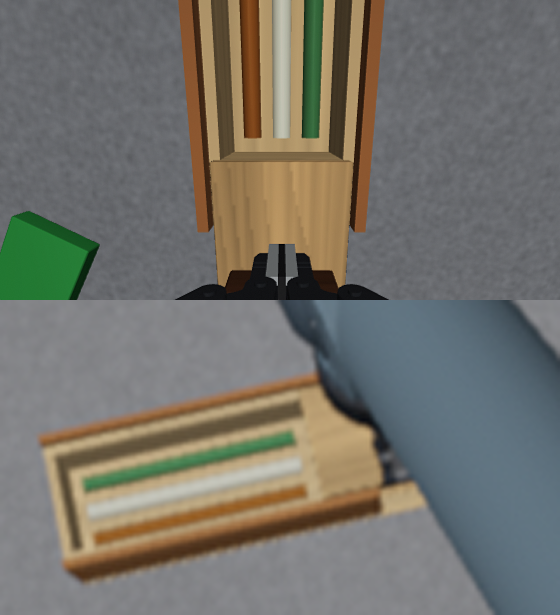

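The cover stopped about where expected (TCP near y = 19 mm in the box frame), with the force climbing. One firmer push to be sure, then back off.

Emit:
{"op": "arm_command", "data": {
  "increments": [
    [[255, 0, 0, -0.002, 0, 0, 0], [255, 0, 0, -0.002, 0, 0, 0], [255, 0, 0, 0, 0, 0, 0], [255, 0, 0, 0, 0, 0, 0], [255, 0, 0, 0, 0, 0, 0], [255, 0, 0, 0, 0, 0, 0], [255, 0, 0, 0, 0, 0, 0], [255, 0, 0, 0, 0, 0, 0]]
  ]
}}

```text
t: 43.6
eef_pos: [547.4, 25.0, 79.3]
eef_rot: [-89.6, -0.0, 9.2]
ft_force: [-2.6, 11.2, 1.6]
width: 0.004
```

Emit:
{"op": "arm_command", "data": {
  "increments": [
    [[255, 0, 0, 0.01, 0, 0, 0], [255, 0, 0, 0.01, 0, 0, 0], [255, 0, -0.03, 0, 0, 0, 0], [255, 0, -0.04, 0, 0, 0, 0], [255, 0, -0.04, 0, 0, 0, 0], [255, 0, -0.02, -0.04, 0, 0, 0], [255, 0, 0, -0.06, 0, 0, 0], [255, 0, 0, -0.06, 0, 0, 0]]
  ]
}}

```text
t: 44.6
eef_pos: [570.4, -122.7, 210.1]
eef_rot: [-90.2, -0.1, 8.9]
ft_force: [0.0, 0.1, -0.4]
width: 0.003
```

Emit:
{"op": "arm_command", "data": {
  "increments": [
    [[255, 0, 0, -0.06, 0, 0, 0], [255, 0, 0, -0.06, 0, 0, 0], [255, 0, 0, -0.06, 0, 0, 0], [255, 0, 0, -0.06, 0, 0, 0], [255, 0, 0, 0, 0, 0, 0], [255, 0, 0, 0, 0, 0, 0], [255, 0, 0, 0, 0, 0, 0], [255, 0, 0, 0, 0, 0, 0]]
  ]
}}

```text
t: 45.6
eef_pos: [607.6, -355.1, 209.5]
eef_rot: [-90.0, -0.0, 9.1]
ft_force: [-0.6, -0.1, 0.5]
width: -0.005
```

```bash
python3 - <<'E'
from h import *
s=tool(); t=ctrl.snapshot("top")
cv2.imwrite("pics/end.png",cv2.resize(t[80:360,90:480],(780,560),interpolation=cv2.INTER_CUBIC))
E
```

```text
t 45.6 pos [ 607.6 -355.1  209.5] rot [-8.999e+01 -2.000e-02  9.080e+00] F [-0.6 -0.1  0.5] w -0.005
```

View pics/end.png

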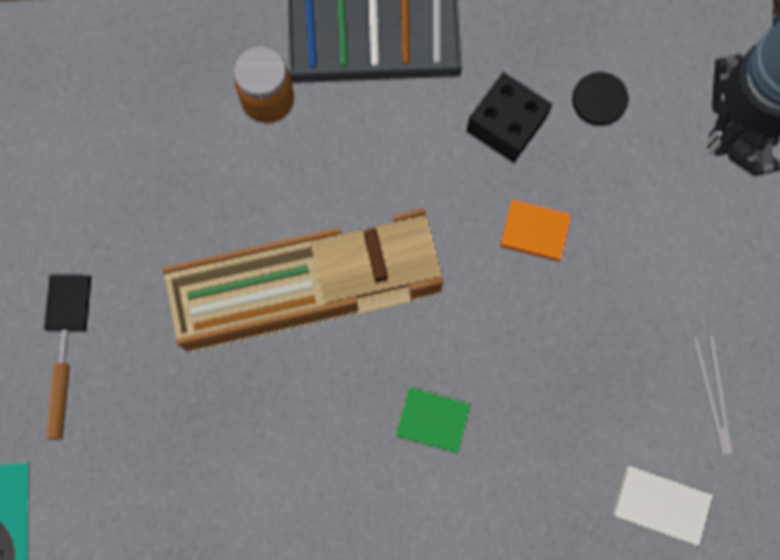

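The cover is home: its bar is at (375,255) between the notches and its end is flush at (440,280). The bystanders are where they were. Handing in.

```bash
python3 -c "
from rig import ctrl
print(ctrl.job_done())"
```

```text
the job is handed in; nothing more can be done
None
```

Both plates are in the box on the long plate, the middle one first and the short one on top, with the cover slid to its stop. The job was handed in at about 46 s, under the 72 s limit.

- **Presses:** After letting go, I pressed the middle plate at 8.6 N. I pressed the short plate at 7.3 N, then half a millimetre further for another half second or so, which was not read separately.
- **Cover:** It slid over the stack without catching. At the stop it did not move further under 11 N.
- **Final check:** The top view shows the cover over the plate compartment, the other objects and look-alikes where they started, and the arm clear.
- **Disagreement:** The first top-view estimate of the box was off by about 2.8 mm across it. I corrected this from the wrist camera before placing the middle plate.
- **Fingertips:** They touched something at about 6 N when closing on each plate, probably the bench. The likely cause is that the tips reach lower than I had worked out.

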